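# Move the spring-pinned splash guard to the stirrer in use

### The job

The stirrer with the beaker on it needs the splash guard that now hangs on the empty stirrer's stand. Pinch the guard's two finger tabs together to pull its sprung hinge pin, lift the guard up out of its leaning hinge slots, and drop it the same way round into the hinge slots of the stand with the beaker, so that it is fully home: the fixed stud all the way in its hole, the pin sprung out into the other hole, the flap hanging down, and let go. Do not disturb the beaker, the jar or the bottle.

Things in the scene. Friction and masses are not known exactly. Their poses are not given: they have to be found in the camera images.
- guard_axis (a point): Splash guard, loose, about 0.3 kg: the point is the middle of its header, a round aluminium bar 20 mm in diameter and 150 mm long (y -75 to +75 mm), on the hinge axis. Guard axes when hanging: y along the header to the fixed stud, z up, x towards the stirrer. Stud: 8 mm in diameter, 8 mm long, on the +y end. Sprung pin: 8 mm in diameter, on the -y end, 23 mm out at rest.
- guard_tabs (a point): Middle between the two flat steel finger tabs, at grasping height, 46 mm from guard_axis. Tabs are 22 mm wide, 6 mm thick and lean 30 deg from vertical towards guard -x (to the robot), along guard (-0.5, 0, 0.866), ending 60 mm from the axis. Outer faces: fixed tab y +34 mm, pin's tab y -34 mm (-11 mm pulled): 68 mm over both, 45 mm pinched. Grasp along y, tool leaned like the tabs.
- guard_edge (a point): Middle of the lower edge of the guard's clear flap: 100 mm wide (y -50 to +50 mm), 4 mm thick (8 mm at the edge), reaching 113 mm below guard_axis.
- pin (a joint): How far the sprung pin is pulled in, m: 0 sprung out, 0.023 fully pulled (flush with the header's end, against a stop). Spring 6 N at 0, 10.6 N at 0.023. Pinching the tabs with a gripper centred on them also draws the guard about 11.5 mm towards -y, which takes the stud out of its hole: the header's middle is then 11.5 mm to -y of the middle of the pinched tabs.
- idle_stand_seat (a point): Fixed stand round the empty stirrer, where the guard hangs at first. The point is on its hinge axis, 140 mm above the desk: guard_axis is here (within 2 mm) when the guard is home. Stand axes: x level, from the robot's side to the stirrer; y along the hinge; z up; the hanging guard's axes lie along them. Base plate 215 x 215 x 10 mm, x -43 to +172; stirrer top 56 mm high.
- work_stand_seat (a point): The same point of the second, identical stand, whose stirrer carries the beaker: the guard goes here. To go in, the pinched guard must be 8 to 15 mm towards -y of home (stud clear of its upright). Once down in the slots, slide it to +y until the header's end meets the upright, then let go. A released pin enters its hole and pushes the guard the rest of the way home.
- work_stand_slots (a point): Middle between the mouths of the two leaning hinge slots of the second stand (first stand alike), 19 mm from the seat point. Slots lean 30 deg: the guard goes in and out along stand (-0.5, 0, 0.866). Each is 23 mm wide with a flared mouth, 22 mm long along y at the inner side of its upright (y 54 to 76 and -68 to -90 mm), open above, floor 10 mm below the axis.
- work_stand_stud_hole (a point): Mouth of the stud's hole, 13 mm square, in the inner face of the +y upright of the second stand, y +76 mm from the seat point. The upright is 12 mm thick and reaches 20 mm from the axis along the lean, its rear corner 28 mm above the axis. First stand alike.
- work_stand_pin_hole (a point): Mouth of the pin's blind hole, 13 mm square, 14 mm deep, in the inner face of the -y upright (14 mm thick) of the second stand, y -90 mm from the seat point. First stand alike. If the pin's end of the header is left raised (opening fingers may drag its tab up), the pin stops on the upright, joint about 0.007: press that tab down from its top, about 10 N, and it clicks in.
- beaker_center (a point): Glass beaker, 68 mm in diameter, 85 mm tall, standing on the stirrer of the second stand; the point is its centre. Leave alone.
- jar_center (a point): Amber glass jar with black lid, 52 mm in diameter, 70 mm tall, on the desk; the point is at its centre. Leave alone.
- bottle_center (a point): Small clear weighing bottle with a white stopper, 44 mm in diameter, 90 mm tall, on the desk; the point is at its centre. Leave alone.
There are look-alikes about, which are no part of the job. Of the things like the part that bears guard_axis, leave any that is turquoise; of the rest the larger one is meant.

How it is judged:
On the way, in this order (a step that is already met when the one before it is completed fails the run):
1. the pin is pulled while the guard is still in the first stand (value of joint pin above 0.018 m and distance between guard_axis and idle_stand_seat below 0.03 m), for 0.05 s.
2. the guard is lifted clear of the first stand (distance between guard_axis and idle_stand_seat above 0.08 m), for 0.1 s.
At the end, for the whole second after the job is handed in: Guard in the hinge of the stand with the beaker: axis within 6 mm of its seat point and at most 4 mm short towards -y, header along the hinge within 0.06 rad, pin out (joint below 0.004), flap within 0.35 rad of hanging plumb, at rest, released (distance between guard_axis and work_stand_seat below 0.006 m and y of guard_axis in the frame of work_stand_seat above -0.004 m and angle between the y axis of guard_axis and the y axis of work_stand_seat, either way round below 0.06 rad and value of joint pin below 0.004 m and angle between guard_axis's own z axis and vertical below 0.35 rad and linear speed of guard below 0.02 m/s and angular speed of guard below 0.2 rad/s); the robot touches nothing.
It fails at once if the beaker is pushed or tipped (moved over 15 mm or tilted over 0.2 rad) (distance of beaker_center from where it was at the start of the episode above 0.015 m or angle between beaker_center's own z axis and vertical above 0.2 rad).
It fails at once if the jar is pushed or tipped (moved over 15 mm or tilted over 0.2 rad) (distance of jar_center from where it was at the start of the episode above 0.015 m or angle between jar_center's own z axis and vertical above 0.2 rad).
It fails at once if the bottle is pushed or tipped (moved over 15 mm or tilted over 0.2 rad) (distance of bottle_center from where it was at the start of the episode above 0.015 m or angle between bottle_center's own z axis and vertical above 0.2 rad).
It also fails if it takes over 54 s, if anything falls off the work surface, if the arm or the gripper's body presses on something with over 40 N, if the wrist force passes 120 N, or if a joint passes its speed limit or range.

### The arm

A 6-joint arm with a two-finger parallel gripper is mounted at the origin on the work surface. World frame = base frame: x ahead of the robot, y to its left, z up, the work surface at z = 0. Lengths are in m, angles in rad, forces in N, time in s.
With the tool pointing down it reaches from about 0.325 to 0.775 m from the base axis. Payload 9.3 kg.
Tool frame: the origin (TCP) lies on the centre line of the jaws, within the pads' length; the fingertips stand 25 mm ahead of it and the grasp point (between the pads) lies 6 mm ahead of it; z points along the fingers, y is the line along which they close (so a half turn about z gives the same grasp; the last joint's range is limited). The gripper opens to 85 mm and grips with 20 to 120 N. Pads are 22 mm wide; open, the fingers measure 114 mm over their backs; the gripper's body (76 mm by 85 mm) begins 54 mm behind the grasp point. The pads swing forward as they close: fully open they stand 13 mm farther back than shut.
Start: joints at [1.023, 0.259, 0.021, 1.334, 0, 1.418], TCP at [0.212, 0.508, 0.256] pointing down, gripper open.
Joint ranges: [-3.04, 3.04], [-0.91, 1.82], [-1.04, 1.36], [-1.92, 1.95], [-1.52, 1.45], [-3.14, 3.14]. Speed limits (rad/s): [2.22, 2.22, 2.79, 3.14, 3.14, 3.14].

### API

Orientations are given as a 3x3 rotation matrix whose columns are the frame's x, y, z axes.
In Python, from rig import ctrl gives the robot as it stands.
- The arm moves only by the tool jog_arm, never from a script. Its arguments are lists of equal length, an entry for each row: "xyz": the shift along the tool's x, y, z in cm, a list of three; "twist": the turn, a rotation vector about the tool's x, y, z in rad, a list of three. A call has 1 to 12 rows; each row shifts and turns the commanded pose from where the row before left it, along the tool's axes as they then stand; what a row does not reach is not made up. A row lasts 1/8 s, in which the tool goes at most 62.5 mm and 10.7 degrees, less where a joint would pass 70% of its speed; a pose out of reach is approached as far as the arm can. A call is refused whole if a number of a shift passes 6.25 or a number of a turn 0.188, either way. A call with a gripper value outside its range is refused whole. "hand" is the opening, from -1 (shut) to 1 (fully open), set as the call begins (left out, the last holds). The fingers move at their own pace and stop on an object; the grip force is fixed at half the most. Time passes only in rows, so rows that do not move let the fingers close. It gives the time, the measured TCP pose, the force, the opening and the grip force at its end, in the units of the state.
- ctrl.get_obs(): the state, without advancing time (a new reading comes with each control period).
- ctrl.capture(name): name is "scene" or "top"; returns a dict with "frame" (420x560x3 uint8, red, green, blue), "fovy" (degrees; the focal length in pixels is half the picture's height over the tangent of half this angle, whatever the lens; pixels are square), "cx", "cy" (the principal point, pixels), "origin" and "orientation" of the camera in the world. Camera axes: x right, y down, z forward; pixel columns grow to the right and rows downward; lengths in m; the calibration is good to about 2 mm. A picture is of the moment at which its call begins. There is no depth.
- ctrl.sign_off(): hands the job in; it is judged then, once.
The state is a dict: "time_s": time; "q": joint angles; "joint_vel": joint speeds; "joint_efforts": joint torques, N m; "tool_pos": TCP position; "tcp_rot": TCP orientation; "wrist_force": force on the tool from outside, world axes, zero at the start; "moment": the same for the moment, N m; "finger_gap": opening from 0.0 (shut) to 1.0 (fully open); "grasp_force": force on a finger pad.
Only numpy, scipy, OpenCV 4.12 (cv2) and the standard library are available. Lean on these libraries where they do the work, as an engineer would, in place of code of your own. Each camera call takes 0.05 s, during which the arm holds its last target. There are 200 camera calls.

## Working session

There is one attempt and no reset: what is moved stays moved. The work goes in short steps, Python scripts to look and compute and a tool call to move; the robot and the scene stay as the last step left them, time stands still between calls to the robot, and variables do not carry over. Pictures are saved under pics/ and viewed, at most 10 in all, crops included, and the job is handed in when it is done.

Besides the shell and the picture viewer there is one more tool, called after "Call:" in YAML: its name, and indented under it one key for each argument. jog_arm: Moves the arm, as the interface text tells. Its arguments: {"type":"object","properties":{"xyz":{"type":"array","items":{"type":"array","items":{"type":"number"}}},"twist":{"type":"array","items":{"type":"array","items":{"type":"number"}}},"hand":{"type":"number"}},"required":["xyz","twist"]}

```bash
mkdir -p pics
cat > h.py <<'E'
import numpy as np, cv2
from rig import ctrl
def cap(n,f):
    c=ctrl.capture(n); cv2.imwrite('pics/'+f,c['frame'][:,:,::-1]); np.save('pics/'+f[:-4]+'.npy',c,allow_pickle=True); return c
def load(f): return np.load('pics/'+f+'.npy',allow_pickle=True).item()
def K(c):
    return c['frame'].shape[0]/2/np.tan(np.radians(c['fovy'])/2)
def ray(c,u,v):
    f=K(c); d=np.array([(u-c['cx'])/f,(v-c['cy'])/f,1]); return np.array(c['origin']),np.array(c['orientation'])@d
def onz(c,u,v,z):
    o,d=ray(c,u,v); return o+d*(z-o[2])/d[2]
def proj(c,p):
    q=np.array(c['orientation']).T@(np.array(p)-c['origin']); return K(c)*q[:2]/q[2]+[c['cx'],c['cy']]
def tri(c1,p1,c2,p2):
    o1,d1=ray(c1,*p1); o2,d2=ray(c2,*p2)
    t=np.linalg.lstsq(np.c_[d1,-d2],o2-o1,rcond=None)[0]
    a=o1+d1*t[0]; b=o2+d2*t[1]; return (a+b)/2,np.linalg.norm(a-b)
E
python3 - <<'E'
from h import *
for n in('scene','top'):
    c=cap(n,n+'0.png'); print({k:v for k,v in c.items() if k!='frame'})
print(ctrl.get_obs())
E
```

```text
{'fovy': 49.728435699531545, 'cx': 282.5647093170215, 'cy': 206.66808309153402, 'origin': array([1.43091514, 0.23269248, 1.13170421]), 'orientation': array([[-0.26019142,  0.70334323, -0.66152002],
       [ 0.96552156,  0.19539941, -0.17200927],
       [ 0.00827906, -0.68346717, -0.7299343 ]])}
{'fovy': 43.88931642942904, 'cx': 282.6378350558247, 'cy': 209.4077814338874, 'origin': array([ 0.42251254, -0.00941616,  1.41323888]), 'orientation': array([[ 0.01887294, -0.99606344,  0.08661085],
       [-0.99972806, -0.01761346,  0.01528316],
       [-0.01369748, -0.08687573, -0.99612499]])}
{'time_s': 0.1, 'q': array([1.02341161e+00, 2.59147058e-01, 2.08435085e-02, 1.33371894e+00,
       8.67306624e-06, 1.41820274e+00]), 'joint_vel': array([ 0.00111792, -0.00094504, -0.00076711,  0.00039024, -0.00077189,
       -0.00125005]), 'joint_efforts': array([ 5.44855182e-03, -5.56691623e+01,  3.45070374e+01,  1.15689525e-02,
       -9.40314067e-05,  1.00722878e-05]), 'tool_pos': array([0.21141922, 0.50749895, 0.25572285]), 'tcp_rot': array([[-9.23076852e-01,  3.84615013e-01, -6.45567201e-04],
       [ 3.84615505e-01,  9.23076284e-01, -1.04248879e-03],
       [ 1.94950934e-04, -1.21059243e-03, -9.99999248e-01]]), 'wrist_force': array([-0.20432167,  0.0645751 , -0.19731686]), 'moment': array([ 0.0055334 , -0.02898042,  0.03347518]), 'grasp_force': 0.0, 'finger_gap': 0.9979995241870404}
```

View pics/scene0.png

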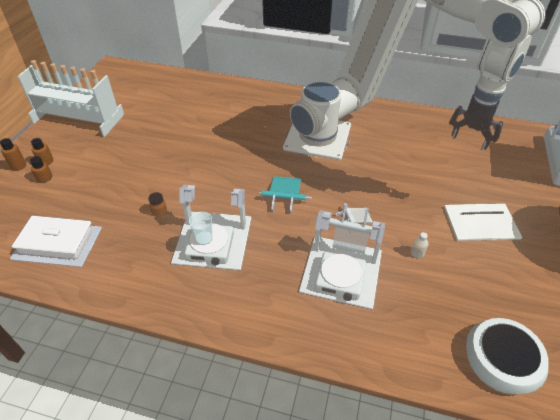

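View pics/top0.png

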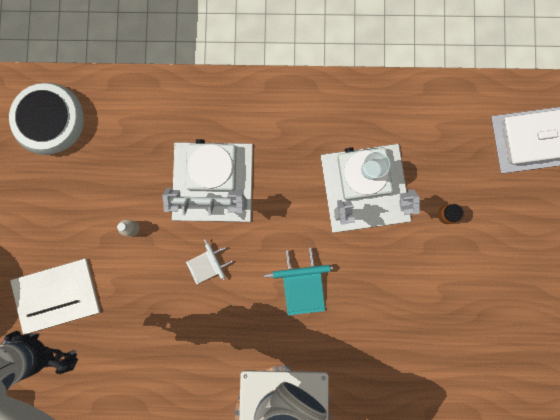

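The scene picture shows the guard on the idle stand (scene about (350,235), top about (205,203)). The beaker stand is at top (367,190), with the jar at (452,213) and the bottle at (127,228). The turquoise guard and a small white one lie on the desk. I'll zoom in on both stands.

Run:
```python
from h import *
c=load('top0');s=load('scene0')
a=cv2.resize(c['frame'][135:240,155:260],None,fx=4.6,fy=4.6,interpolation=cv2.INTER_CUBIC)
b=cv2.resize(c['frame'][135:240,315:420],None,fx=4.6,fy=4.6,interpolation=cv2.INTER_CUBIC)
m=np.hstack([a,b]); m=cv2.resize(m,(800,400)); 
cv2.imwrite('pics/ct.png',m[:,:,::-1])
a=s['frame'][195:305,295:405];b=s['frame'][170:280,165:275]
cv2.imwrite('pics/cs.png',cv2.resize(np.hstack([a,b]),(800,400),interpolation=cv2.INTER_CUBIC)[:,:,::-1])
# base plates: white masks
hsv=cv2.cvtColor(c['frame'],cv2.COLOR_RGB2HSV)
m=((hsv[...,1]<60)&(hsv[...,2]>110)).astype(np.uint8)
for nm,(x0,x1) in {'idle':(150,270),'work':(310,425)}.items():
    k=np.zeros_like(m);k[135:240,x0:x1]=m[135:240,x0:x1]
    cs=max(cv2.findContours(k,0,1)[0],key=cv2.contourArea)
    P=np.array([onz(c,u,v,.01)[:2] for u,v in cs[:,0]],np.float32)
    r=cv2.minAreaRect(P);print(nm,r,cv2.boxPoints(r))
```

```text
idle ((0.6178646087646484, 0.21938678622245789), (0.24246849119663239, 0.21513351798057556), 89.86154174804688) [[0.5100052  0.09841283]
 [0.7251381  0.09789296]
 [0.72572404 0.34036073]
 [0.5105911  0.3408806 ]]
work ((0.610378623008728, -0.22555403411388397), (0.2153632640838623, 0.24569855630397797), 9.356619834899902) [[ 0.48415697 -0.12184596]
 [ 0.52410233 -0.36427563]
 [ 0.7366003  -0.3292621 ]
 [ 0.6966549  -0.08683243]]
```

View pics/ct.png

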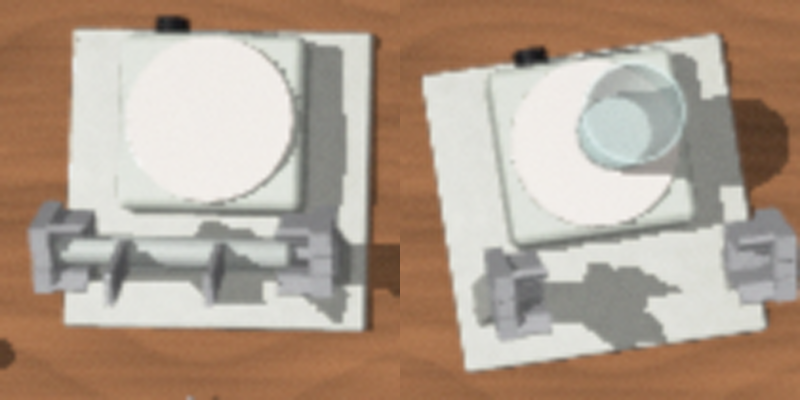

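View pics/cs.png

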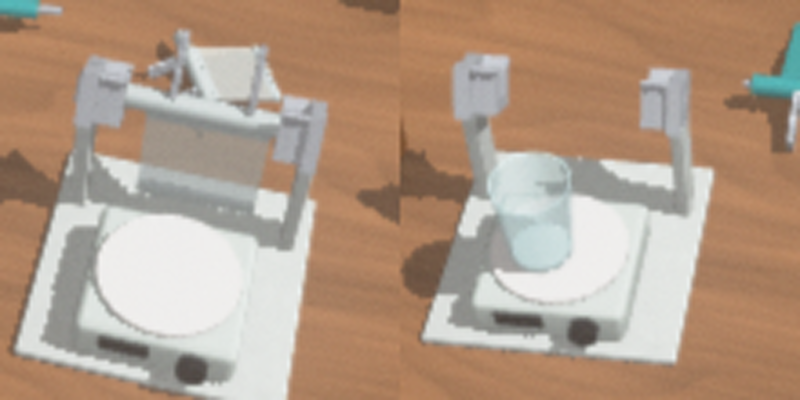

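The crops show plate corners, both uprights, header and tabs (idle crop: tabs at X≈118 and 216, uprights at 30–60 and 310–335). The work stand has the same layout, turned by about 9°.

```bash
cat >> h.py <<'E'
def stand(c,x0,cor):
    P=np.array([onz(c,x0+(X)/3.81-.5,135+Y/3.81-.5,.01)[:2] for X,Y in cor]) # TL TR BR BL
    ex=(P[0]+P[1]-P[2]-P[3]); ey=(P[0]+P[3]-P[1]-P[2])
    th=np.arctan2(ex[1],ex[0]); th2=np.arctan2(-ey[0],ey[1]); t=(th+th2)/2
    R=np.array([[np.cos(t),-np.sin(t),0],[np.sin(t),np.cos(t),0],[0,0,1]])
    ctr=P.mean(0); return np.linalg.norm(ex)/2,np.linalg.norm(ey)/2,th,th2,R,np.r_[ctr,0]+R@[-.0645,0,.14]
E
python3 - <<'E'
from h import *
c=load('top0');s=load('scene0')
I=stand(c,155,[(74,30),(372,34),(368,330),(65,325)])
W=stand(c,315,[(22,75),(320,35),(367,328),(68,370)])
for n,S in(('I',I),('W',W)):
    print(n,S[:4],S[5])
    R,o=S[4:]
    for p in [(0,.088,.02),(0,-.104,.02),(0,0,0),(-.03,.031,.052),(-.03,-.031,.052),(0,.076,0),(0,-.09,0),(-.043,.1075,-.13),(.172,.1075,-.13)]:
        q=o+R@p; u=proj(c,q); v=proj(s,q)
        x0=155 if n=='I' else 315; sx,sy=(295,195) if n=='I' else (165,170)
        print(p,((u-[x0,135]+.5)*3.81).round(), ((v-[sx,sy]+.5)*3.636).round())
E
```

```text
I (np.float64(0.21279436811869637), np.float64(0.21504920796167054), np.float64(0.008775258254021846), np.float64(0.001890378926579874)) [0.55303219 0.20499625 0.14      ]
(0, 0.088, 0.02) [ 44. 245.] [315. 119.]
(0, -0.104, 0.02) [345. 248.] [73. 71.]
(0, 0, 0) [187. 250.] [200. 113.]
(-0.03, 0.031, 0.052) [122. 288.] [253.  50.]
(-0.03, -0.031, 0.052) [222. 290.] [175.  34.]
(0, 0.076, 0) [ 70. 248.] [296. 133.]
(0, -0.09, 0) [326. 251.] [89. 91.]
(-0.043, 0.1075, -0.13) [ 65. 327.] [315. 200.]
(0.172, 0.1075, -0.13) [74. 29.] [284. 414.]
W (np.float64(0.2126267819421855), np.float64(0.21399714314412377), np.float64(0.16077971416572603), np.float64(0.15462406902892128)) [ 0.54494216 -0.22099405  0.14      ]
(0, 0.088, 0.02) [106. 290.] [275.  86.]
(0, -0.104, 0.02) [407. 248.] [49. 68.]
(0, 0, 0) [239. 274.] [173.  95.]
(-0.03, 0.031, 0.052) [210. 321.] [211.  28.]
(-0.03, -0.031, 0.052) [310. 307.] [138.  22.]
(0, 0.076, 0) [121. 290.] [262. 102.]
(0, -0.09, 0) [377. 254.] [69. 86.]
(-0.043, 0.1075, -0.13) [ 66. 372.] [314. 171.]
(0.172, 0.1075, -0.13) [22. 74.] [274. 364.]
```

Run:
```python
from h import *
c=load('top0');s=load('scene0')
I=stand(c,155,[(74,30),(372,34),(368,330),(65,325)])
W=stand(c,315,[(22,75),(320,35),(367,328),(68,370)])
print(c['frame'][[202,206,195,187]][:, [165,210,235,340]].tolist())
outs=[]
for cam,name,boxes in((c,'top',((155,135,260,240),(315,135,425,240))),(s,'scene',((295,195,405,305),(165,170,275,280)))):
    f=cam['frame'].astype(int)
    m=((f[...,2]-f[...,1]>6)&(f[...,2]-f[...,0]>-4)&(f[...,2]>90)).astype(np.uint8)
    for (x0,y0,x1,y1),S in zip(boxes,(I,W)):
        k=np.zeros_like(m);k[y0:y1,x0:x1]=m[y0:y1,x0:x1]
        n,l,st,ce=cv2.connectedComponentsWithStats(k)
        for i in range(1,n):
            if st[i,4]<30: continue
            v,u=np.nonzero(l==i)
            P=np.array([S[4].T@(onz(cam,a,b,.16)-S[5]) for a,b in zip(u,v)])*1000
            print(name,'IW'[S is W],st[i],'x',P[:,0].min().round(),P[:,0].max().round(),'y',P[:,1].min().round(1),P[:,1].max().round(1),'mean',P.mean(0).round(1)[:2])
        b=cv2.resize(k[y0:y1,x0:x1]*255,(300,300),interpolation=0);outs.append(b)
cv2.imwrite('pics/m.png',np.vstack([np.hstack(outs[:2]),np.hstack(outs[2:])]))
```

```text
[[[175, 176, 178], [146, 148, 146], [161, 160, 163], [137, 137, 138]], [[165, 165, 168], [117, 117, 119], [133, 134, 136], [137, 137, 137]], [[163, 163, 165], [133, 135, 128], [163, 164, 167], [224, 224, 218]], [[149, 102, 71], [229, 226, 221], [116, 115, 111], [224, 225, 220]]]
```

View pics/m.png

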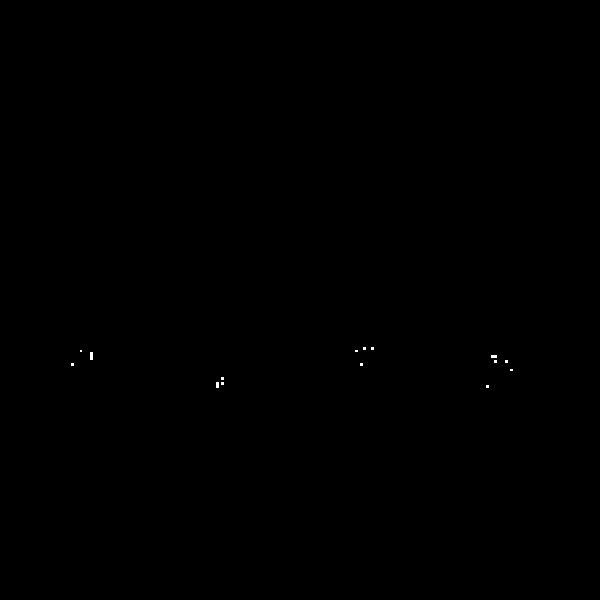

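The mask is nearly empty because the threshold is too strict: the steel is only 2–3 levels bluish. I'll loosen it and smooth.

Run:
```python
from h import *
c=load('top0');s=load('scene0')
I=stand(c,155,[(74,30),(372,34),(368,330),(65,325)])
W=stand(c,315,[(22,75),(320,35),(367,328),(68,370)])
outs=[]
for cam,name,boxes in((c,'top',((155,135,260,240),(315,135,425,240))),(s,'scene',((295,195,405,305),(165,170,275,280)))):
    f=cv2.medianBlur(cam['frame'],3).astype(int)
    m=((f[...,2]-f[...,1]>=1)&(f[...,2]-f[...,0]>=1)&(f[...,2]>90)).astype(np.uint8)
    for (x0,y0,x1,y1),S in zip(boxes,(I,W)):
        k=np.zeros_like(m);k[y0:y1,x0:x1]=m[y0:y1,x0:x1]
        n,l,st,ce=cv2.connectedComponentsWithStats(k)
        for i in range(1,n):
            if st[i,4]<40: continue
            v,u=np.nonzero(l==i)
            P=np.array([S[4].T@(onz(cam,a,b,.16)-S[5]) for a,b in zip(u,v)])*1000
            print(name,'IW'[S is W],st[i],'x',P[:,0].min().round(),P[:,0].max().round(),'y',P[:,1].min().round(1),P[:,1].max().round(1),'mean',P.mean(0).round(1)[:2])
        b=cv2.resize(k[y0:y1,x0:x1]*255,(300,300),interpolation=0);outs.append(b)
cv2.imwrite('pics/m2.png',np.vstack([np.hstack(outs[:2]),np.hstack(outs[2:])]))
```

```text
top I [227 189  17  24 247] x -30.0 26.0 y -99.0 -59.8 mean [ -4.2 -81.9]
top I [164 190  15  22 163] x -30.0 21.0 y 58.2 93.5 mean [-3.9 77.8]
top W [400 191  19  24 317] x -30.0 24.0 y -96.4 -51.7 mean [ -3.4 -75. ]
top W [338 201  17  23 245] x -30.0 24.0 y 63.0 98.9 mean [-4.8 81.5]
scene I [317 212  14  18 190] x -14.0 54.0 y -95.2 -57.6 mean [ 17.9 -76.5]
scene I [370 222  14  21 181] x -14.0 55.0 y 58.6 93.5 mean [18.2 77.3]
scene W [180 186  15  17 189] x -14.0 55.0 y -93.6 -51.2 mean [ 18.4 -71.8]
scene W [232 189  12  18 167] x -18.0 52.0 y 66.4 101.7 mean [18.1 83.8]
```

View pics/m2.png

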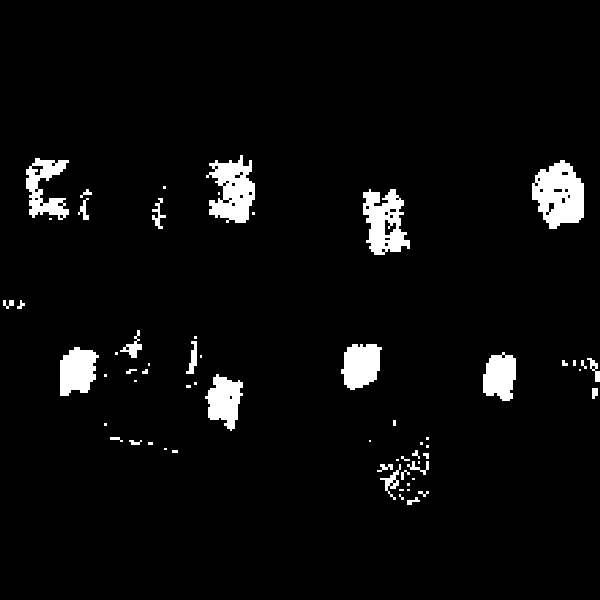

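```bash
cat >> h.py <<'E'
from scipy.spatial.transform import Rotation as Ro
def yaw(t): return np.array([[np.cos(t),-np.sin(t),0],[np.sin(t),np.cos(t),0],[0,0,1]])
L=np.array([-.5,0,.866]); TOOL=np.array([[-.866,0,.5],[0,1,0],[-.5,0,-.866]])
IS=(np.array([.553,.213,.14]),yaw(.0053)); WS=(np.array([.5437,-.2131,.14]),yaw(.1577))
def plan(S,d,n,dy=0,off=(0,0,0),start=None):
    """rows to bring grasp point to seat + d*lean + dy*y (+off in stand frame)"""
    if start is None:
        o=ctrl.get_obs(); p,R=o['tool_pos'],o['tcp_rot']
    else: p,R=start
    R1=S[1]@TOOL; p1=S[0]+S[1]@(L*(d+.006)+[0,dy,0]+np.array(off))
    rv=Ro.from_matrix(R.T@R1).as_rotvec()
    xs=[]
    for k in range(n):
        Rk=R@Ro.from_rotvec(rv*k/n).as_matrix(); xs.append((Rk.T@(p1-p)/n*100).round(2).tolist())
    print('xyz',xs); print('twist',(rv/n).round(4).tolist(),'x',n); print('target',p1)
    return p1,R1
def st():
    o=ctrl.get_obs(); print({k:np.round(o[k],4).tolist() for k in('time_s','q','tool_pos','wrist_force','finger_gap','grasp_force')})
    return o
def rel(S):
    o=ctrl.get_obs(); g=o['tool_pos']+.006*o['tcp_rot'][:,2]; q=S[1].T@(g-S[0])
    print('grasp in stand frame',(q*1000).round(1),'along lean',(q@L*1000).round(1),'perp',(q@[.866,0,.5]*1000).round(1),'rot err',Ro.from_matrix((S[1]@TOOL).T@o['tcp_rot']).as_rotvec().round(3))
E
python3 -c "
from h import *
plan(IS,.16,10)"
```

```text
xyz [[-3.52, -1.73, -0.28], [-3.46, -1.86, -0.12], [-3.39, -2.0, 0.04], [-3.3, -2.13, 0.19], [-3.2, -2.26, 0.34], [-3.09, -2.38, 0.47], [-2.97, -2.51, 0.6], [-2.83, -2.63, 0.73], [-2.69, -2.75, 0.84], [-2.53, -2.86, 0.95]]
twist [-0.0106, -0.0517, -0.0391] x 10
target [0.47000117 0.2125601  0.283756  ]
```

Call:
jog_arm:
  xyz:
    - [-3.52, -1.73, -0.28]
    - [-3.46, -1.86, -0.12]
    - [-3.39, -2.0, 0.04]
    - [-3.3, -2.13, 0.19]
    - [-3.2, -2.26, 0.34]
    - [-3.09, -2.38, 0.47]
    - [-2.97, -2.51, 0.6]
    - [-2.83, -2.63, 0.73]
    - [-2.69, -2.75, 0.84]
    - [-2.53, -2.86, 0.95]
    - [0, 0, 0]
    - [0, 0, 0]
  twist:
    - [-0.0106, -0.0517, -0.0391]
    - [-0.0106, -0.0517, -0.0391]
    - [-0.0106, -0.0517, -0.0391]
    - [-0.0106, -0.0517, -0.0391]
    - [-0.0106, -0.0517, -0.0391]
    - [-0.0106, -0.0517, -0.0391]
    - [-0.0106, -0.0517, -0.0391]
    - [-0.0106, -0.0517, -0.0391]
    - [-0.0106, -0.0517, -0.0391]
    - [-0.0106, -0.0517, -0.0391]
    - [0, 0, 0]
    - [0, 0, 0]
  hand: 1

```text
time_s: 1.6
tool_pos: [0.4698, 0.2126, 0.284]
tcp_rot: [[-0.866, -0.005, 0.5], [-0.004, 1.0, 0.004], [-0.5, 0.001, -0.866]]
wrist_force: [0.2, 1.0, 0.9]
finger_gap: 0.998
grasp_force: 0.0
```

```bash
python3 -c "
from h import *
st();rel(IS)
c=cap('top','top1.png');s=cap('scene','scene1.png')
a=c['frame'][135:285,130:280];b=s['frame'][150:300,270:420]
cv2.imwrite('pics/v1.png',cv2.resize(np.hstack([a,b]),(800,400),interpolation=cv2.INTER_CUBIC)[:,:,::-1])
plan(IS,.046,6)"
```

```text
{'time_s': 1.6, 'q': [0.351, -0.0813, -0.4167, 0.7379, -0.1693, 0.3034], 'tool_pos': [0.4698, 0.2126, 0.284], 'wrist_force': [0.2389, 0.9785, 0.9308], 'finger_gap': 0.9981, 'grasp_force': 0.0}
grasp in stand frame [-8.020e+01  1.000e-01  1.388e+02] along lean 160.3 perp -0.0 rot err [-0.001  0.     0.001]
xyz [[-0.0, -0.02, 1.91], [-0.0, -0.01, 1.91], [-0.0, -0.01, 1.91], [-0.0, -0.01, 1.91], [-0.0, -0.01, 1.91], [-0.0, -0.01, 1.91]]
twist [0.0003, -0.0, 0.0] x 6
target [0.52700037 0.2128622  0.185032  ]
```

View pics/v1.png

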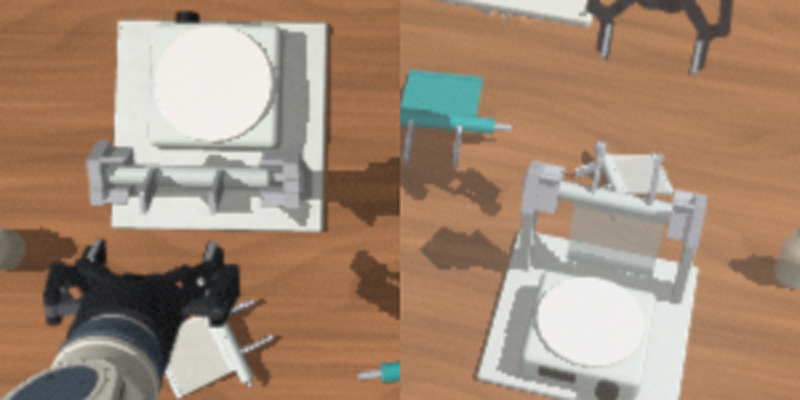

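The left view shows finger tips at crop (97,250) and (214,250), and tabs at (148,190) and (217,190). The scene crop shows finger tips at (605,55) and (697,70), and tab tops at (600,148) and (660,158). I'll check these against the predictions.

```bash
python3 -c "
from h import *
c=load('top1');s=load('scene1');o=ctrl.get_obs();k=8/3
C=lambda q:((q-[130,135]+.5)*k).round(); D=lambda q:((q-[270,150]+.5)*k+[400,0]).round()
for y in(.046,-.046):
  for a in(.012,.025):
    P=o['tool_pos']+o['tcp_rot']@[0,y,a];print('tip',y,a,C(proj(c,P)),D(proj(s,P)))
for y in(.031,-.031):
  for a in (.01,.06):
    P=IS[0]+IS[1]@(L*a+[0,y,0]);print('tab',y,a,C(proj(c,P)),D(proj(s,P)))
for y in(.075,-.075): P=IS[0]+IS[1]@np.array([0,y,0]);print('hdr',y,C(proj(c,P)),D(proj(s,P)))
"
```

```text
tip 0.046 0.012 [102. 250.] [692.  75.]
tip 0.046 0.025 [105. 243.] [690.  87.]
tip -0.046 0.012 [214. 251.] [605.  59.]
tip -0.046 0.025 [216. 244.] [602.  71.]
tab 0.031 0.01 [154. 179.] [651. 202.]
tab 0.031 0.06 [143. 202.] [660. 158.]
tab -0.031 0.01 [221. 179.] [594. 190.]
tab -0.031 0.06 [213. 203.] [602. 147.]
hdr 0.075 [108. 174.] [690. 219.]
hdr -0.075 [270. 176.] [553. 191.]
```

```bash
python3 -c "
from h import *
c=load('top1');s=load('scene1')
a=c['frame'][180:240,155:235];b=s['frame'][150:240,310:420]
cv2.imwrite('pics/v2.png',np.hstack([cv2.resize(a,(400,300),interpolation=cv2.INTER_CUBIC),cv2.resize(b,(400,300),interpolation=cv2.INTER_CUBIC)])[:,:,::-1])"
```

```text
(no output)
```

View pics/v2.png

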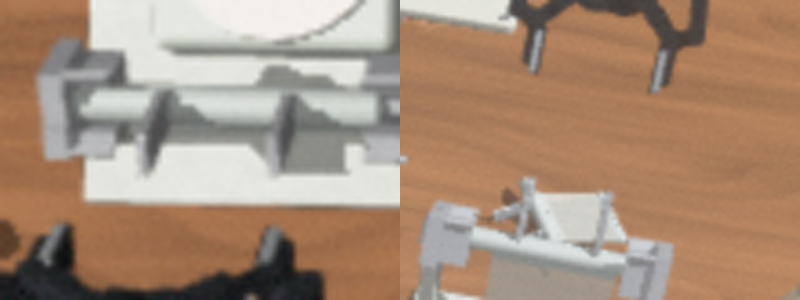

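The predictions agree with the views to 1–2 mm (tab tops in the scene crop at (660,158) and (602,147), as predicted). I'll advance and check for contact.

Call:
jog_arm:
  xyz:
    - [0, 0, 2]
    - [0, 0, 2]
    - [0, 0, 2]
    - [0, 0, 2]
    - [0, 0, 1.7]
    - [0, 0, 1.0]
    - [0, 0, 0.7]
    - [0, 0, 0]
  twist:
    - [0, 0, 0]
    - [0, 0, 0]
    - [0, 0, 0]
    - [0, 0, 0]
    - [0, 0, 0]
    - [0, 0, 0]
    - [0, 0, 0]
    - [0, 0, 0]

```text
time_s: 2.7
tool_pos: [0.5271, 0.2133, 0.1853]
tcp_rot: [[-0.866, -0.006, 0.5], [-0.005, 1.0, 0.004], [-0.5, 0.001, -0.866]]
wrist_force: [-0.1, -0.0, 1.0]
finger_gap: 1.002
grasp_force: 0.0
```

Call:
jog_arm:
  xyz:
    - [0, 0, 0]
    - [0, 0, 0]
    - [0, 0, 0]
    - [0, 0, 0]
    - [0, 0, 0]
    - [0, 0, 0]
    - [0, 0, 0]
    - [0, 0, 0]
  twist:
    - [0, 0, 0]
    - [0, 0, 0]
    - [0, 0, 0]
    - [0, 0, 0]
    - [0, 0, 0]
    - [0, 0, 0]
    - [0, 0, 0]
    - [0, 0, 0]
  hand: -1

```text
time_s: 3.7
tool_pos: [0.5279, 0.2144, 0.189]
tcp_rot: [[-0.863, -0.008, 0.505], [-0.005, 1.0, 0.007], [-0.505, 0.004, -0.863]]
wrist_force: [-10.5, 5.9, 18.3]
finger_gap: 0.509
grasp_force: 57.8
```

```bash
python3 -c "
from h import *
st();rel(IS)
c=cap('top','top2.png');s=cap('scene','scene2.png')
a=c['frame'][170:240,150:260];b=s['frame'][150:240,300:410]
cv2.imwrite('pics/v3.png',np.hstack([cv2.resize(a,(400,255),interpolation=cv2.INTER_CUBIC),cv2.resize(b,(400,327),interpolation=cv2.INTER_CUBIC)[:255]])[:,:,::-1])"
```

```text
{'time_s': 3.7, 'q': [0.3085, 0.0715, -0.5276, 0.4608, -0.1472, 0.2635], 'tool_pos': [0.5279, 0.2144, 0.189], 'wrist_force': [-10.5226, 5.8794, 18.3058], 'finger_gap': 0.5094, 'grasp_force': 57.7726}
grasp in stand frame [-22.1   1.6  43.8] along lean 49.0 perp 2.8 rot err [-0.004 -0.006 -0.   ]
```

View pics/v3.png

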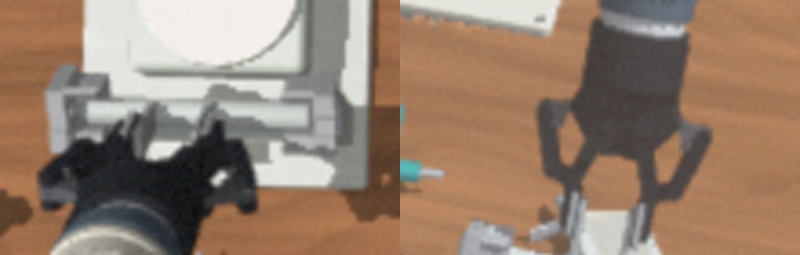

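The pinch is good: opening is about 43 mm and the right header end is flush with the pin in. I'll lift along the lean.

Call:
jog_arm:
  xyz:
    - [0, 0, -0.5]
    - [0, 0, -0.5]
    - [0, 0, -0.5]
    - [0, 0, -0.5]
    - [0, 0, -0.5]
    - [0, 0, 0]
  twist:
    - [0, 0, 0]
    - [0, 0, 0]
    - [0, 0, 0]
    - [0, 0, 0]
    - [0, 0, 0]
    - [0, 0, 0]

```text
time_s: 4.55
tool_pos: [0.514, 0.2129, 0.2069]
tcp_rot: [[-0.866, -0.006, 0.5], [-0.005, 1.0, 0.004], [-0.5, 0.001, -0.866]]
wrist_force: [-0.8, -0.1, -3.7]
finger_gap: 0.502
grasp_force: 62.9
```

Call:
jog_arm:
  xyz:
    - [0, 0, -1]
    - [0, 0, -1.5]
    - [0, 0, -2]
    - [0, 0, -2]
    - [-1, 0, -1.73]
    - [-1, 0, -1.73]
    - [-1, 0, -1.73]
    - [-1, 0, -1.73]
    - [-1, 0, -1.73]
    - [0, 0, 0]
  twist:
    - [0, 0, 0]
    - [0, 0, 0]
    - [0, 0, 0]
    - [0, 0, 0]
    - [0, 0, 0]
    - [0, 0, 0]
    - [0, 0, 0]
    - [0, 0, 0]
    - [0, 0, 0]
    - [0, 0, 0]

```text
time_s: 5.8
tool_pos: [0.4822, 0.2128, 0.3657]
tcp_rot: [[-0.864, -0.006, 0.504], [-0.004, 1.0, 0.005], [-0.504, 0.002, -0.864]]
wrist_force: [0.1, 0.2, -4.2]
finger_gap: 0.502
grasp_force: 62.9
```

```bash
python3 -c "
from h import *
st();rel(IS)
c=cap('top','top3.png');s=cap('scene','scene3.png')
cv2.imwrite('pics/v4.png',np.hstack([c['frame'][130:330,130:330],s['frame'][60:260,220:420]])[:,:,::-1].repeat(2,0).repeat(2,1))
plan(WS,.046+.1,12,off=(0,0,.07))"
```

```text
{'time_s': 5.8, 'q': [0.3407, -0.0878, -0.2172, 0.9376, -0.1644, 0.293], 'tool_pos': [0.4822, 0.2128, 0.3657], 'wrist_force': [0.1091, 0.1852, -4.2161], 'finger_gap': 0.5025, 'grasp_force': 62.9121}
grasp in stand frame [-6.780e+01  2.000e-01  2.205e+02] along lean 224.8 perp 51.5 rot err [-0.002 -0.004  0.001]
xyz [[0.2, -3.65, 0.09], [0.24, -3.64, 0.06], [0.28, -3.64, 0.04], [0.32, -3.64, 0.02], [0.36, -3.63, -0.0], [0.4, -3.63, -0.03], [0.44, -3.63, -0.05], [0.48, -3.62, -0.07], [0.52, -3.61, -0.1], [0.56, -3.61, -0.12], [0.6, -3.6, -0.14], [0.64, -3.59, -0.16]]
twist [-0.0063, 0.0, -0.011] x 12
target [ 0.46864308 -0.22503558  0.341632  ]
```

View pics/v4.png

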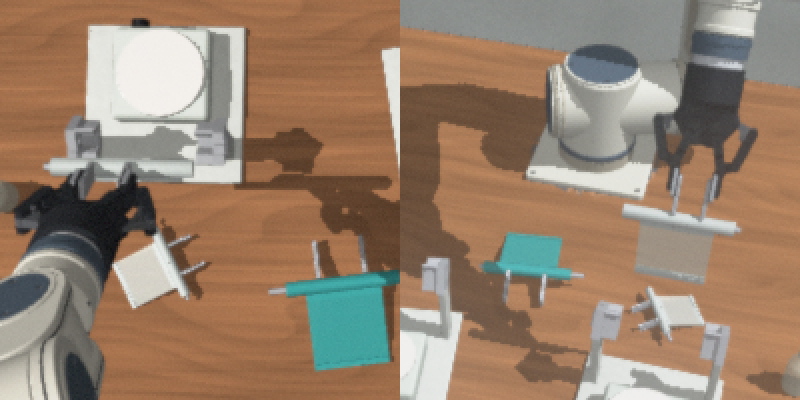

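The view shows the guard hanging from the gripper. Header ends: top crop (45,168) including stud and (193,168); scene crop (622,210) and (738,229). I'll triangulate these and compare with the tool.

```bash
python3 -c "
from h import *
c=load('top3');s=load('scene3')
o=ctrl.get_obs();R=o['tcp_rot'];g=o['tool_pos']+.006*R[:,2]
exp=g-R[:,2]*-.046
print('exp axis',exp-R[:,1]*.0115)
T=lambda x,y:(130+x/2-.25,130+y/2-.25); S=lambda x,y:(220+(x-400)/2-.25,60+y/2-.25)
for n,a,b in(('stud',(45,168),(738,229)),('pin',(193,168),(622,210))):
  P,e=tri(c,T(*a),s,S(*b));print(n,P,e)
for y in (-.0115+.083,-.0115-.075): 
  P=exp+R[:,1]*y; print(P,proj(c,P),T(45,168),T(193,168),proj(s,P),S(738,229),S(622,210))
# precise: header rows in top image along columns: brightness profile
f=c['frame'].astype(int)
for x in(158,165,176,183,204,212,220): print(x,f[203:226,x].sum(1).tolist())
"
```

```text
exp axis [0.50767735 0.20127345 0.31799311]
stud [0.50384479 0.28202389 0.3174698 ] 0.0021816881585634273
pin [0.50668502 0.12604053 0.31595337] 0.000931925290311832
[0.50719212 0.28427198 0.31808005] [151.70738479 212.06582798] (152.25, 213.75) (226.25, 213.75) [389.93731199 175.02180384] (388.75, 174.25) (330.75, 164.75)
[0.50811581 0.12627477 0.31791455] [226.26401366 212.96009223] (152.25, 213.75) (226.25, 213.75) [330.97076107 164.55406255] (388.75, 174.25) (330.75, 164.75)
158 [354, 354, 340, 338, 354, 376, 522, 586, 630, 646, 652, 625, 576, 502, 426, 358, 377, 383, 380, 375, 342, 182, 91]
165 [536, 531, 513, 510, 534, 528, 511, 568, 618, 653, 663, 626, 563, 384, 200, 225, 297, 349, 320, 174, 115, 102, 108]
176 [318, 383, 404, 483, 548, 546, 480, 465, 330, 286, 264, 253, 248, 243, 251, 242, 257, 248, 279, 317, 331, 353, 355]
183 [412, 409, 406, 406, 415, 433, 509, 539, 610, 648, 662, 621, 413, 355, 346, 372, 490, 469, 366, 349, 343, 342, 307]
204 [418, 418, 422, 413, 412, 441, 509, 523, 584, 631, 653, 629, 467, 381, 350, 335, 358, 360, 350, 358, 337, 283, 221]
212 [414, 412, 414, 412, 413, 398, 400, 482, 563, 609, 642, 638, 636, 585, 482, 345, 367, 381, 328, 344, 367, 360, 353]
220 [417, 453, 514, 651, 481, 424, 397, 471, 558, 601, 635, 641, 621, 588, 532, 443, 379, 368, 281, 346, 358, 356, 365]
```

The held guard agrees with the prediction: header about 2 mm off towards -perp, and spacing about 48 mm. Now I'll traverse to above the work slots.

Call:
jog_arm:
  xyz:
    - [0.2, -3.65, 0.09]
    - [0.24, -3.64, 0.06]
    - [0.28, -3.64, 0.04]
    - [0.32, -3.64, 0.02]
    - [0.36, -3.63, 0]
    - [0.4, -3.63, -0.03]
    - [0.44, -3.63, -0.05]
    - [0.48, -3.62, -0.07]
    - [0.52, -3.61, -0.1]
    - [0.56, -3.61, -0.12]
    - [0.6, -3.6, -0.14]
    - [0.64, -3.59, -0.16]
  twist:
    - [-0.0063, 0, -0.011]
    - [-0.0063, 0, -0.011]
    - [-0.0063, 0, -0.011]
    - [-0.0063, 0, -0.011]
    - [-0.0063, 0, -0.011]
    - [-0.0063, 0, -0.011]
    - [-0.0063, 0, -0.011]
    - [-0.0063, 0, -0.011]
    - [-0.0063, 0, -0.011]
    - [-0.0063, 0, -0.011]
    - [-0.0063, 0, -0.011]
    - [-0.0063, 0, -0.011]

```text
time_s: 7.4
tool_pos: [0.4684, -0.226, 0.3406]
tcp_rot: [[-0.856, -0.157, 0.493], [-0.136, 0.988, 0.079], [-0.5, 0.001, -0.866]]
wrist_force: [-0.1, -0.2, -3.8]
finger_gap: 0.499
grasp_force: 65.3
```

```bash
python3 -c "
from h import *
st();rel(WS)
plan(WS,.088,8,off=(.0017,0,.001))"
```

```text
{'time_s': 7.4, 'q': [-0.8375, -0.0338, -0.209, 1.0922, 0.433, -0.9277], 'tool_pos': [0.4684, -0.226, 0.3406], 'wrist_force': [-0.0823, -0.2494, -3.8287], 'finger_gap': 0.4989, 'grasp_force': 65.3189}
grasp in stand frame [-73.4  -0.9 195.4] along lean 205.9 perp 34.2 rot err [-0.001  0.001  0.001]
xyz [[0.4, 0.01, 1.47], [0.4, 0.01, 1.47], [0.4, 0.01, 1.47], [0.4, 0.01, 1.47], [0.4, 0.01, 1.47], [0.4, 0.01, 1.47], [0.4, 0.01, 1.47], [0.4, 0.01, 1.47]]
twist [0.0001, -0.0001, -0.0001] x 8
target [ 0.49896212 -0.22021424  0.222404  ]
```

Call:
jog_arm:
  xyz:
    - [0.4, 0.01, 1.47]
    - [0.4, 0.01, 1.47]
    - [0.4, 0.01, 1.47]
    - [0.4, 0.01, 1.47]
    - [0.4, 0.01, 1.47]
    - [0.4, 0.01, 1.47]
    - [0.4, 0.01, 1.47]
    - [0.4, 0.01, 1.47]
    - [0, 0, 0]
  twist:
    - [0, 0, 0]
    - [0, 0, 0]
    - [0, 0, 0]
    - [0, 0, 0]
    - [0, 0, 0]
    - [0, 0, 0]
    - [0, 0, 0]
    - [0, 0, 0]
    - [0, 0, 0]

```text
time_s: 8.52
tool_pos: [0.4989, -0.2184, 0.222]
tcp_rot: [[-0.856, -0.157, 0.492], [-0.135, 0.988, 0.081], [-0.498, 0.003, -0.867]]
wrist_force: [-0.3, -0.1, -3.8]
finger_gap: 0.506
grasp_force: 65.3
```

Run:
```python
from h import *
st();rel(WS)
c=cap('top','top4.png');s=cap('scene','scene4.png')
# header in scene view: expected axis line; brightness profile perpendicular, and header/upright sequence along the axis line
o=ctrl.get_obs();R=o['tcp_rot'];ax=o['tool_pos']+R[:,2]*(.006+.048)+R[:,0]*.002
for cam,n in((c,'top'),(s,'scene')):
    g=cv2.cvtColor(cam['frame'],cv2.COLOR_RGB2GRAY).astype(np.float32)
    def smp(P): q=proj(cam,P); return cv2.remap(g,np.float32([[q[0]]]),np.float32([[q[1]]]),1)[0,0]
    a,b=proj(cam,ax+R[:,1]*.06),proj(cam,ax-R[:,1]*.08)
    print(n,a,b)
    t=(b-a)/np.linalg.norm(b-a);nn=np.array([-t[1],t[0]])
    for y in(.055,.04,0,-.03,-.05,-.07):
        q=proj(cam,ax+R[:,1]*y)
        pr=[int(cv2.remap(g,np.float32([[q[0]+nn[0]*k]]),np.float32([[q[1]+nn[1]*k]]),1)[0,0]) for k in range(-9,10)]
        print(y,pr)
    print('along',[(y,int(smp(ax+R[:,1]*y/1000))) for y in list(range(50,100,3))+list(range(-110,-60,3))])
```

```text
{'time_s': 8.525, 'q': [-0.7724, 0.0522, -0.4317, 0.7581, 0.4127, -0.8601], 'tool_pos': [0.4989, -0.2184, 0.222], 'wrist_force': [-0.3027, -0.0916, -3.7523], 'finger_gap': 0.5056, 'grasp_force': 65.3363}
grasp in stand frame [-42.    1.8  76.8] along lean 87.5 perp 2.0 rot err [-0.003  0.002  0.001]
top [352.10746875 216.92910773] [410.47965896 208.7286429 ]
0.055 [176, 155, 136, 132, 132, 136, 160, 184, 198, 207, 205, 194, 175, 151, 141, 174, 212, 222, 223]
0.04 [223, 215, 159, 136, 134, 139, 158, 181, 199, 206, 207, 196, 177, 151, 126, 152, 203, 221, 201]
0 [177, 140, 137, 136, 133, 132, 148, 178, 198, 207, 209, 199, 172, 136, 116, 121, 128, 133, 133]
-0.03 [218, 219, 220, 220, 219, 213, 184, 182, 195, 193, 149, 116, 94, 76, 79, 92, 109, 125, 133]
-0.05 [218, 218, 216, 215, 214, 204, 180, 176, 193, 203, 206, 197, 168, 141, 155, 166, 137, 126, 109]
-0.07 [137, 165, 168, 167, 159, 143, 139, 167, 190, 201, 203, 199, 187, 161, 137, 128, 130, 131, 127]
along [(50, 207), (53, 208), (56, 207), (59, 205), (62, 196), (65, 155), (68, 165), (71, 156), (74, 124), (77, 139), (80, 156), (83, 159
[... 633 characters left out ...]
148, 149, 149, 150, 145, 135, 134, 153, 185, 209, 219, 215, 173, 149, 142, 142, 142, 143, 138]
-0.05 [149, 149, 148, 148, 147, 139, 138, 152, 182, 208, 221, 220, 197, 158, 147, 144, 143, 142, 140]
-0.07 [166, 146, 132, 130, 131, 134, 134, 153, 181, 207, 219, 219, 194, 158, 148, 146, 146, 143, 142]
along [(50, 207), (53, 208), (56, 208), (59, 206), (62, 190), (65, 168), (68, 164), (71, 156), (74, 140), (77, 134), (80, 134), (83, 134), (86, 135), (89, 135), (92, 134), (95, 136), (98, 138), (-110, 147), (-107, 145), (-104, 144), (-101, 144), (-98, 143), (-95, 142), (-92, 143), (-89, 157), (-86, 185), (-83, 203), (-80, 207), (-77, 210), (-74, 209), (-71, 207), (-68, 208), (-65, 207), (-62, 207)]
```

Call:
jog_arm:
  xyz:
    - [0, -0.18, 0.5]
    - [0, 0, 0.5]
    - [0, 0, 0.5]
    - [0, 0, 0.4]
    - [0, 0, 0]
  twist:
    - [0, 0, 0]
    - [0, 0, 0]
    - [0, 0, 0]
    - [0, 0, 0]
    - [0, 0, 0]

```text
time_s: 9.25
tool_pos: [0.5095, -0.2193, 0.2071]
tcp_rot: [[-0.855, -0.157, 0.494], [-0.136, 0.988, 0.08], [-0.5, 0.001, -0.866]]
wrist_force: [-0.0, 0.5, -3.7]
finger_gap: 0.504
grasp_force: 65.3
```

```bash
python3 -c "
from h import *
rel(WS);st()"
```

```text
grasp in stand frame [-31.8  -0.7  61.9] along lean 69.5 perp 3.4 rot err [-0.001 -0.     0.   ]
{'time_s': 9.25, 'q': [-0.7574, 0.0771, -0.4469, 0.7088, 0.4084, -0.8446], 'tool_pos': [0.5095, -0.2193, 0.2071], 'wrist_force': [-0.0498, 0.4693, -3.6782], 'finger_gap': 0.5042, 'grasp_force': 65.3343}
```

Call:
jog_arm:
  xyz:
    - [0.08, 0, 0.4]
    - [0, 0, 0.4]
    - [0, 0, 0.4]
    - [0, 0, 0.3]
    - [0, 0, 0]
  twist:
    - [0, 0, 0]
    - [0, 0, 0]
    - [0, 0, 0]
    - [0, 0, 0]
    - [0, 0, 0]

```text
time_s: 9.88
tool_pos: [0.5162, -0.2182, 0.1938]
tcp_rot: [[-0.855, -0.157, 0.494], [-0.136, 0.988, 0.079], [-0.501, 0.001, -0.866]]
wrist_force: [-0.4, -0.7, -4.5]
finger_gap: 0.504
grasp_force: 65.3
```

```bash
python3 -c "
from h import *
rel(WS);st()"
```

```text
grasp in stand frame [-24.9  -0.8  48.6] along lean 54.6 perp 2.7 rot err [-0.001 -0.001  0.   ]
{'time_s': 9.875, 'q': [-0.7453, 0.096, -0.4631, 0.6685, 0.4044, -0.8321], 'tool_pos': [0.5162, -0.2182, 0.1938], 'wrist_force': [-0.38, -0.7274, -4.5421], 'finger_gap': 0.5043, 'grasp_force': 65.3429}
```

Call:
jog_arm:
  xyz:
    - [0, 0, 0.3]
    - [0, 0, 0.2]
    - [0, 0, 0.15]
    - [0, 0, 0]
  twist:
    - [0, 0, 0]
    - [0, 0, 0]
    - [0, 0, 0]
    - [0, 0, 0]

```text
time_s: 10.38
tool_pos: [0.519, -0.2177, 0.1898]
tcp_rot: [[-0.855, -0.157, 0.495], [-0.136, 0.988, 0.078], [-0.501, -0.001, -0.865]]
wrist_force: [-14.3, 4.0, 12.5]
finger_gap: 0.5
grasp_force: 74.1
```

```bash
python3 -c "
from h import *
rel(WS);st()"
```

```text
grasp in stand frame [-22.1  -0.7  44.6] along lean 49.7 perp 3.1 rot err [ 0.001 -0.001 -0.   ]
{'time_s': 10.375, 'q': [-0.74, 0.1018, -0.4684, 0.6534, 0.4022, -0.8262], 'tool_pos': [0.519, -0.2177, 0.1898], 'wrist_force': [-14.2737, 3.9858, 12.4713], 'finger_gap': 0.5001, 'grasp_force': 74.0739}
```

It is seated at spacing 49.7 mm, the same as in the first stand. I'll ease off slightly and slide to +y.

Call:
jog_arm:
  xyz:
    - [0, 0.2, -0.08]
    - [0, 0.2, 0]
    - [0, 0.2, 0]
    - [0, 0.2, 0]
    - [0, 0.1, 0]
    - [0, 0, 0]
  twist:
    - [0, 0, 0]
    - [0, 0, 0]
    - [0, 0, 0]
    - [0, 0, 0]
    - [0, 0, 0]
    - [0, 0, 0]

```text
time_s: 11.12
tool_pos: [0.5181, -0.2101, 0.1902]
tcp_rot: [[-0.854, -0.156, 0.496], [-0.137, 0.988, 0.076], [-0.502, -0.002, -0.865]]
wrist_force: [-4.5, -4.1, 4.1]
finger_gap: 0.505
grasp_force: 68.9
```

```bash
python3 -c "
from h import *
rel(WS);o=st();print(WS[1].T@o['wrist_force'])"
```

```text
grasp in stand frame [-21.8   7.   45. ] along lean 49.9 perp 3.7 rot err [ 0.002 -0.002 -0.001]
{'time_s': 11.125, 'q': [-0.7281, 0.0922, -0.4794, 0.6455, 0.3975, -0.8139], 'tool_pos': [0.5181, -0.2101, 0.1902], 'wrist_force': [-4.4591, -4.076, 4.1096], 'finger_gap': 0.5046, 'grasp_force': 68.9173}
[-5.04392405 -3.32513329  4.10963482]
```

Call:
jog_arm:
  xyz:
    - [0, 0.15, 0]
    - [0, 0.15, 0]
    - [0, 0.1, 0]
    - [0, 0, 0]
  twist:
    - [0, 0, 0]
    - [0, 0, 0]
    - [0, 0, 0]
    - [0, 0, 0]

```text
time_s: 11.62
tool_pos: [0.5175, -0.2061, 0.1903]
tcp_rot: [[-0.854, -0.156, 0.496], [-0.137, 0.988, 0.076], [-0.502, -0.002, -0.865]]
wrist_force: [-3.6, -4.4, 3.2]
finger_gap: 0.501
grasp_force: 68.6
```

```bash
python3 -c "
from h import *
rel(WS);o=st();print(WS[1].T@o['wrist_force'])"
```

```text
grasp in stand frame [-21.7  11.   45.1] along lean 49.9 perp 3.7 rot err [ 0.002 -0.002 -0.001]
{'time_s': 11.625, 'q': [-0.7224, 0.0876, -0.4848, 0.6423, 0.3955, -0.808], 'tool_pos': [0.5175, -0.2061, 0.1903], 'wrist_force': [-3.5804, -4.4331, 3.2296], 'finger_gap': 0.5012, 'grasp_force': 68.5825}
[-4.23213667 -3.81584878  3.22957696]
```

Call:
jog_arm:
  xyz:
    - [0, 0.1, 0]
    - [0, 0.1, 0]
    - [0, 0, 0]
  twist:
    - [0, 0, 0]
    - [0, 0, 0]
    - [0, 0, 0]

```text
time_s: 12.0
tool_pos: [0.5174, -0.2053, 0.1903]
tcp_rot: [[-0.854, -0.155, 0.496], [-0.137, 0.988, 0.074], [-0.502, -0.005, -0.865]]
wrist_force: [-1.8, -9.1, 2.0]
finger_gap: 0.5
grasp_force: 65.7
```

```bash
python3 -c "
from h import *
rel(WS);o=st();print(WS[1].T@o['wrist_force'])"
```

```text
grasp in stand frame [-21.7  11.8  45.1] along lean 49.9 perp 3.8 rot err [ 0.005 -0.002 -0.001]
{'time_s': 12.0, 'q': [-0.72, 0.0858, -0.4868, 0.6396, 0.3929, -0.8052], 'tool_pos': [0.5174, -0.2053, 0.1903], 'wrist_force': [-1.8446, -9.1266, 1.9776], 'finger_gap': 0.5003, 'grasp_force': 65.6759}
[-3.25497095 -8.72366251  1.97762641]
```

The header end has met the upright (−9 N at 11.8 mm, as expected). I'll open while following the pads' backward swing to avoid dragging the tab up.

Call:
jog_arm:
  xyz:
    - [0, 0, 0.15]
    - [0, 0, 0.2]
    - [0, 0, 0.15]
    - [0, 0, 0]
    - [0, 0, 0]
    - [0, 0, 0]
  twist:
    - [0, 0, 0]
    - [0, 0, 0]
    - [0, 0, 0]
    - [0, 0, 0]
    - [0, 0, 0]
    - [0, 0, 0]
  hand: 1

```text
time_s: 12.75
tool_pos: [0.5191, -0.2025, 0.1849]
tcp_rot: [[-0.855, -0.157, 0.495], [-0.136, 0.988, 0.079], [-0.501, 0.0, -0.866]]
wrist_force: [0.2, -0.1, 0.6]
finger_gap: 0.997
grasp_force: 0.0
```

```bash
python3 -c "
from h import *
rel(WS);o=st();print(WS[1].T@o['wrist_force'])"
```

```text
grasp in stand frame [-19.6  14.3  39.7] along lean 44.2 perp 2.9 rot err [-0.001 -0.001 -0.   ]
{'time_s': 12.75, 'q': [-0.7144, 0.0929, -0.4936, 0.6285, 0.394, -0.8007], 'tool_pos': [0.5191, -0.2025, 0.1849], 'wrist_force': [0.1759, -0.1042, 0.6233], 'finger_gap': 0.9974, 'grasp_force': 0.0}
[ 0.1573422  -0.13052407  0.6233079 ]
```

The finger may still limit the pin tab (inner face at y ≈ −28). I'll recentre to y=0, then retreat along the lean.

Call:
jog_arm:
  xyz:
    - [0, -0.5, 0]
    - [0, -0.5, 0]
    - [0, -0.4, 0]
    - [0, 0, 0]
    - [0, 0, -1]
    - [0, 0, -2]
    - [0, 0, -3]
    - [0, 0, -4]
    - [0, 0, -4]
    - [0, 0, 0]
  twist:
    - [0, 0, 0]
    - [0, 0, 0]
    - [0, 0, 0]
    - [0, 0, 0]
    - [0, 0, 0]
    - [0, 0, 0]
    - [0, 0, 0]
    - [0, 0, 0]
    - [0, 0, 0]
    - [0, 0, 0]

```text
time_s: 14.0
tool_pos: [0.4517, -0.2283, 0.3094]
tcp_rot: [[-0.853, -0.156, 0.498], [-0.137, 0.988, 0.075], [-0.503, -0.004, -0.864]]
wrist_force: [-0.2, -0.1, 0.3]
finger_gap: 0.994
grasp_force: 0.0
```

```bash
cat > chk.py <<'E'
from h import *
import sys
rel(WS);st()
c=cap('top',sys.argv[1]+'t.png');s=cap('scene',sys.argv[1]+'s.png')
def prof(cam,S,d,perp,y):
    P=S[0]+S[1]@(L*d+np.array([.866,0,.5])*perp+[0,y,0]); q=proj(cam,P)
    g=cv2.cvtColor(cam['frame'],cv2.COLOR_RGB2GRAY); return int(cv2.remap(g,np.float32([[q[0]]]),np.float32([[q[1]]]),1)[0,0])
c0=load('top1');s0=load('scene1')
for d in(.03,.045,.055):
    print('d',d,'y from -44 to 44 step 3')
    for n,cam,S in(('idle0 top',c0,IS),('work top',c,WS),('idle0 scene',s0,IS),('work scene',s,WS)):
        print(n,[prof(cam,S,d,0,y/1000) for y in range(-44,46,3)])
print('header ends scene/top')
for n,cam,S in(('idle0 top',c0,IS),('work top',c,WS),('idle0 scene',s0,IS),('work scene',s,WS)):
    print(n,[prof(cam,S,0,.006,y/1000) for y in range(-96,-60,3)],[prof(cam,S,0,.006,y/1000) for y in range(50,90,3)])
E
python3 chk.py a
```

```text
grasp in stand frame [-90.2  -0.6 164.2] along lean 187.3 perp 4.0 rot err [ 0.004 -0.004 -0.001]
{'time_s': 14.0, 'q': [-0.873, -0.0485, -0.3026, 1.0219, 0.4439, -0.9638], 'tool_pos': [0.4517, -0.2283, 0.3094], 'wrist_force': [-0.2179, -0.0785, 0.2511], 'finger_gap': 0.9944, 'grasp_force': 0.0}
d 0.03 y from -44 to 44 step 3
idle0 top [112, 111, 109, 83, 85, 113, 125, 118, 121, 122, 120, 120, 118, 118, 121, 127, 123, 125, 123, 122, 126, 123, 120, 91, 80, 83, 111, 131, 133, 119]
work top [134, 125, 119, 118, 116, 119, 132, 130, 126, 120, 116, 116, 120, 120, 121, 120, 119, 119, 117, 114, 113, 114, 114, 114, 132, 131, 125, 120, 122, 119]
idle0 scene [162, 148, 134, 128, 169, 166, 120, 118, 150, 187, 215, 225, 226, 220, 211, 210, 210, 209, 209, 209, 208, 208, 209, 206, 171, 168, 187, 206, 210, 217]
work scene [145, 145, 146, 146, 147, 161, 174, 165, 154, 149, 145, 141, 140, 141, 138, 138, 138, 138, 138, 138, 137, 136, 137, 142, 175, 175, 161, 146, 139, 138]
d 0.045 y from -44 to 44 step 3
idle0 top [138, 135, 117, 83, 98, 147, 160, 141, 140, 150, 156, 156, 155, 157, 156, 154, 154, 155, 
[... 1110 characters left out ...]
59, 151, 144, 142, 142, 143, 142, 142, 142, 143, 141, 141, 141, 140, 140, 140, 142, 167, 168, 150, 134, 130]
header ends scene/top
idle0 top [178, 179, 176, 152, 127, 125, 124, 127, 145, 157, 165, 175] [168, 165, 160, 165, 166, 159, 131, 123, 112, 101, 108, 153, 175, 176]
work top [143, 120, 116, 116, 115, 116, 115, 129, 144, 159, 153, 157] [134, 135, 140, 135, 127, 121, 114, 123, 160, 169, 170, 165, 144, 147]
idle0 scene [171, 171, 170, 170, 171, 172, 173, 173, 173, 170, 167, 169] [150, 154, 165, 172, 173, 171, 172, 149, 142, 155, 171, 172, 170, 160]
work scene [177, 176, 179, 178, 180, 182, 181, 181, 170, 144, 131, 127] [158, 173, 178, 179, 180, 180, 170, 154, 171, 180, 182, 178, 168, 167]
```

The pin tab is at y ≈ −25 and leaning, against about −31 at home. So the pin stopped on the upright, which is the foreseen case. I'll shut the fingers and press that tab from the top.

```bash
python3 -c "
from h import *
plan(WS,.105,6,dy=-.027)"
```

```text
xyz [[0.05, -0.45, 1.33], [0.05, -0.45, 1.33], [0.05, -0.45, 1.33], [0.04, -0.45, 1.33], [0.04, -0.45, 1.33], [0.04, -0.45, 1.33]]
twist [-0.0001, 0.0002, -0.0] x 6
target [ 0.49312897 -0.24848108  0.236126  ]
```

Call:
jog_arm:
  xyz:
    - [0, -0.9, 0]
    - [0, -0.9, 0]
    - [0, -0.9, 0]
    - [0, 0, 0]
    - [0.05, 0, 1.6]
    - [0.05, 0, 1.6]
    - [0.05, 0, 1.6]
    - [0.05, 0, 1.6]
    - [0.05, 0, 1.6]
    - [0, 0, 0]
  twist:
    - [0, 0, 0]
    - [0, 0, 0]
    - [0, 0, 0]
    - [0, 0, 0]
    - [0, 0, 0]
    - [0, 0, 0]
    - [0, 0, 0]
    - [0, 0, 0]
    - [0, 0, 0]
    - [0, 0, 0]
  hand: -1

```text
time_s: 15.35
tool_pos: [0.4936, -0.2477, 0.2344]
tcp_rot: [[-0.856, -0.158, 0.493], [-0.136, 0.987, 0.081], [-0.5, 0.002, -0.866]]
wrist_force: [-0.8, 0.5, 1.6]
finger_gap: 0.002
grasp_force: 0.0
```

```bash
python3 -c "
from h import *
rel(WS);st()"
```

```text
grasp in stand frame [-51.9 -26.2  89.3] along lean 103.2 perp -0.3 rot err [-0.002  0.     0.   ]
{'time_s': 15.35, 'q': [-0.8285, 0.0676, -0.3797, 0.8174, 0.4312, -0.9188], 'tool_pos': [0.4936, -0.2477, 0.2344], 'wrist_force': [-0.8137, 0.508, 1.5676], 'finger_gap': 0.002, 'grasp_force': 0.0}
```

Call:
jog_arm:
  xyz:
    - [0, -0.1, 0.5]
    - [0, 0, 0.5]
    - [0, 0, 0.3]
    - [0, 0, 0.2]
    - [0, 0, 0]
  twist:
    - [0, 0, 0]
    - [0, 0, 0]
    - [0, 0, 0]
    - [0, 0, 0]
    - [0, 0, 0]

```text
time_s: 15.98
tool_pos: [0.5013, -0.248, 0.2225]
tcp_rot: [[-0.855, -0.157, 0.494], [-0.136, 0.988, 0.079], [-0.501, 0.0, -0.866]]
wrist_force: [0.2, 0.7, -0.0]
finger_gap: -0.002
grasp_force: 0.0
```

```bash
python3 -c "
from h import *
rel(WS);st()"
```

```text
grasp in stand frame [-44.3 -27.8  77.3] along lean 89.1 perp 0.2 rot err [-0.001 -0.001  0.   ]
{'time_s': 15.975, 'q': [-0.8162, 0.0847, -0.394, 0.7783, 0.4272, -0.9054], 'tool_pos': [0.5013, -0.248, 0.2225], 'wrist_force': [0.1927, 0.6851, -0.0069], 'finger_gap': -0.0016, 'grasp_force': 0.0}
```

Call:
jog_arm:
  xyz:
    - [0, 0, 0.3]
    - [0, 0, 0.2]
    - [0, 0, 0.2]
    - [0, 0, 0]
  twist:
    - [0, 0, 0]
    - [0, 0, 0]
    - [0, 0, 0]
    - [0, 0, 0]

```text
time_s: 16.48
tool_pos: [0.5048, -0.2474, 0.2163]
tcp_rot: [[-0.855, -0.157, 0.494], [-0.136, 0.988, 0.08], [-0.501, 0.001, -0.866]]
wrist_force: [0.3, -0.0, -1.0]
finger_gap: 0.0
grasp_force: 0.0
```

```bash
python3 -c "
from h import *
rel(WS);st()"
```

```text
grasp in stand frame [-40.8 -27.7  71.1] along lean 82.0 perp 0.2 rot err [-0.001 -0.001  0.   ]
{'time_s': 16.475, 'q': [-0.8097, 0.093, -0.4017, 0.7598, 0.4255, -0.8986], 'tool_pos': [0.5048, -0.2474, 0.2163], 'wrist_force': [0.3217, -0.0023, -1.0103], 'finger_gap': 0.0, 'grasp_force': 0.0}
```

Call:
jog_arm:
  xyz:
    - [0, 0, 0.2]
    - [0, 0, 0.15]
    - [0, 0, 0]
  twist:
    - [0, 0, 0]
    - [0, 0, 0]
    - [0, 0, 0]

```text
time_s: 16.85
tool_pos: [0.5067, -0.2474, 0.2144]
tcp_rot: [[-0.854, -0.157, 0.496], [-0.136, 0.988, 0.078], [-0.502, -0.001, -0.865]]
wrist_force: [-6.1, 0.3, 8.7]
finger_gap: -0.0
grasp_force: 5.5
```

```bash
python3 -c "
from h import *
rel(WS);st()"
```

```text
grasp in stand frame [-38.9 -28.   69.2] along lean 79.4 perp 0.9 rot err [ 0.001 -0.002 -0.   ]
{'time_s': 16.85, 'q': [-0.8068, 0.0958, -0.4043, 0.751, 0.4246, -0.8953], 'tool_pos': [0.5067, -0.2474, 0.2144], 'wrist_force': [-6.0887, 0.3139, 8.7058], 'finger_gap': -0.0001, 'grasp_force': 5.4925}
```

Call:
jog_arm:
  xyz:
    - [0, 0, 0.1]
    - [0, 0, 0.05]
    - [0, 0, 0]
  twist:
    - [0, 0, 0]
    - [0, 0, 0]
    - [0, 0, 0]

```text
time_s: 17.23
tool_pos: [0.5076, -0.2475, 0.2144]
tcp_rot: [[-0.853, -0.157, 0.497], [-0.137, 0.988, 0.077], [-0.503, -0.002, -0.864]]
wrist_force: [-11.5, 1.7, 18.0]
finger_gap: 0.005
grasp_force: 10.8
```

Call:
jog_arm:
  xyz:
    - [0, 0, -0.5]
    - [0, 0, -1.5]
    - [0, 0, -3]
    - [0, 0, -4]
    - [0, 0, -4]
    - [0, 0, 0]
  twist:
    - [0, 0, 0]
    - [0, 0, 0]
    - [0, 0, 0]
    - [0, 0, 0]
    - [0, 0, 0]
    - [0, 0, 0]

```text
time_s: 17.98
tool_pos: [0.4428, -0.2582, 0.3271]
tcp_rot: [[-0.854, -0.156, 0.497], [-0.137, 0.988, 0.076], [-0.503, -0.003, -0.865]]
wrist_force: [-0.0, 0.1, -0.7]
finger_gap: -0.001
grasp_force: 0.0
```

```bash
python3 chk.py b
```

```text
grasp in stand frame [-103.7  -28.7  182. ] along lean 209.4 perp 1.1 rot err [ 0.003 -0.003 -0.001]
{'time_s': 17.975, 'q': [-0.9364, -0.026, -0.2339, 1.0991, 0.4611, -1.0317], 'tool_pos': [0.4428, -0.2582, 0.3271], 'wrist_force': [-0.0441, 0.0603, -0.7041], 'finger_gap': -0.001, 'grasp_force': 0.0}
d 0.03 y from -44 to 44 step 3
idle0 top [112, 111, 109, 83, 85, 113, 125, 118, 121, 122, 120, 120, 118, 118, 121, 127, 123, 125, 123, 122, 126, 123, 120, 91, 80, 83, 111, 131, 133, 119]
work top [123, 124, 130, 137, 133, 130, 124, 123, 123, 124, 122, 119, 121, 124, 126, 125, 119, 117, 119, 119, 118, 117, 115, 128, 135, 131, 127, 120, 116, 119]
idle0 scene [162, 148, 134, 128, 169, 166, 120, 118, 150, 187, 215, 225, 226, 220, 211, 210, 210, 209, 209, 209, 208, 208, 209, 206, 171, 168, 187, 206, 210, 217]
work scene [146, 148, 165, 184, 177, 160, 150, 144, 144, 143, 142, 141, 140, 140, 141, 138, 138, 138, 138, 137, 138, 137, 139, 155, 165, 149, 146, 140, 136, 135]
d 0.045 y from -44 to 44 step 3
idle0 top [138, 135, 117, 83, 98, 147, 160, 141, 140, 150, 156, 156, 155, 157, 156, 154, 154, 
[... 1115 characters left out ...]
44, 144, 143, 142, 142, 143, 141, 142, 143, 142, 142, 142, 141, 142, 145, 158, 171, 170, 154, 138, 134, 130]
header ends scene/top
idle0 top [178, 179, 176, 152, 127, 125, 124, 127, 145, 157, 165, 175] [168, 165, 160, 165, 166, 159, 131, 123, 112, 101, 108, 153, 175, 176]
work top [143, 121, 116, 115, 116, 115, 115, 136, 153, 169, 171, 172] [131, 133, 140, 138, 124, 115, 112, 125, 162, 171, 171, 165, 144, 149]
idle0 scene [171, 171, 170, 170, 171, 172, 173, 173, 173, 170, 167, 169] [150, 154, 165, 172, 173, 171, 172, 149, 142, 155, 171, 172, 170, 160]
work scene [178, 174, 177, 180, 179, 181, 182, 180, 175, 171, 172, 173] [159, 173, 178, 179, 180, 181, 170, 154, 171, 180, 180, 178, 170, 166]
```

The pin has sprung out: tab spacing is about 63 mm, the tabs are straight and the top is at the home height. The guard sits about 2 mm towards −y, so I'll nudge the fixed tab's inner face gently to +y with the shut fingers for margin.

Call:
jog_arm:
  xyz:
    - [0, 0.9, 0]
    - [0, 0.9, 0]
    - [0, 0.9, 0]
    - [0.1, 0, 2.5]
    - [0, 0, 2.5]
    - [0, 0, 2.5]
    - [0, 0, 2.5]
    - [0, 0, 2.5]
    - [0, 0, 2]
    - [0, 0, 1]
    - [0, 0, 0]
  twist:
    - [0, 0, 0]
    - [0, 0, 0]
    - [0, 0, 0]
    - [0, 0, 0]
    - [0, 0, 0]
    - [0, 0, 0]
    - [0, 0, 0]
    - [0, 0, 0]
    - [0, 0, 0]
    - [0, 0, 0]
    - [0, 0, 0]

```text
time_s: 19.45
tool_pos: [0.5145, -0.218, 0.1897]
tcp_rot: [[-0.855, -0.158, 0.494], [-0.136, 0.987, 0.08], [-0.5, 0.001, -0.866]]
wrist_force: [-0.5, 0.5, 0.8]
finger_gap: 0.003
grasp_force: 0.0
```

```bash
python3 -c "
from h import *
rel(WS);st()"
```

```text
grasp in stand frame [-26.6  -0.3  44.5] along lean 51.8 perp -0.8 rot err [-0.001 -0.    -0.   ]
{'time_s': 19.45, 'q': [-0.7478, 0.0975, -0.4729, 0.659, 0.4054, -0.8352], 'tool_pos': [0.5145, -0.218, 0.1897], 'wrist_force': [-0.4896, 0.527, 0.751], 'finger_gap': 0.0026, 'grasp_force': 0.0}
```

Call:
jog_arm:
  xyz:
    - [0, 0.4, 0]
    - [0, 0.4, 0]
    - [0, 0.2, 0]
    - [0, 0.1, 0]
    - [0, 0, 0]
  twist:
    - [0, 0, 0]
    - [0, 0, 0]
    - [0, 0, 0]
    - [0, 0, 0]
    - [0, 0, 0]

```text
time_s: 20.08
tool_pos: [0.5128, -0.2077, 0.1901]
tcp_rot: [[-0.855, -0.157, 0.495], [-0.136, 0.988, 0.079], [-0.501, 0.0, -0.866]]
wrist_force: [0.5, -0.2, 0.0]
finger_gap: -0.003
grasp_force: 0.0
```

Call:
jog_arm:
  xyz:
    - [0, 0.1, 0]
    - [0, 0, 0]
  twist:
    - [0, 0, 0]
    - [0, 0, 0]

```text
time_s: 20.32
tool_pos: [0.5126, -0.2068, 0.19]
tcp_rot: [[-0.855, -0.157, 0.494], [-0.136, 0.988, 0.079], [-0.501, 0.0, -0.866]]
wrist_force: [-0.7, 0.6, 0.1]
finger_gap: 0.001
grasp_force: 0.0
```

Call:
jog_arm:
  xyz:
    - [0, 0.1, 0]
    - [0, 0, 0]
  twist:
    - [0, 0, 0]
    - [0, 0, 0]

```text
time_s: 20.58
tool_pos: [0.5125, -0.2059, 0.19]
tcp_rot: [[-0.855, -0.157, 0.494], [-0.136, 0.988, 0.079], [-0.501, 0.0, -0.866]]
wrist_force: [-0.2, -0.8, -0.7]
finger_gap: -0.001
grasp_force: 0.6
```

```bash
python3 -c "
from h import *
rel(WS);o=st();print(WS[1].T@o['wrist_force'])"
```

```text
grasp in stand frame [-26.7  12.   44.8] along lean 52.1 perp -0.7 rot err [-0.    -0.001  0.   ]
{'time_s': 20.575, 'q': [-0.73, 0.0823, -0.4906, 0.6481, 0.3989, -0.8163], 'tool_pos': [0.5125, -0.2059, 0.19], 'wrist_force': [-0.1651, -0.8, -0.7499], 'finger_gap': -0.0009, 'grasp_force': 0.5588}
[-0.28864896 -0.76418196 -0.74989247]
```

Call:
jog_arm:
  xyz:
    - [0, 0.1, 0]
    - [0, 0, 0]
  twist:
    - [0, 0, 0]
    - [0, 0, 0]

```text
time_s: 20.82
tool_pos: [0.5123, -0.2048, 0.19]
tcp_rot: [[-0.855, -0.157, 0.494], [-0.136, 0.988, 0.079], [-0.501, 0.0, -0.866]]
wrist_force: [0.2, -2.2, -1.2]
finger_gap: 0.001
grasp_force: 1.0
```

Call:
jog_arm:
  xyz:
    - [0, 0.1, 0]
    - [0, 0, 0]
  twist:
    - [0, 0, 0]
    - [0, 0, 0]

```text
time_s: 21.08
tool_pos: [0.5122, -0.204, 0.1901]
tcp_rot: [[-0.855, -0.157, 0.495], [-0.136, 0.988, 0.078], [-0.501, -0.0, -0.866]]
wrist_force: [0.9, -4.8, -1.7]
finger_gap: -0.002
grasp_force: 1.9
```

```bash
python3 -c "
from h import *
rel(WS);o=st();print(WS[1].T@o['wrist_force'])"
```

```text
grasp in stand frame [-26.7  13.9  44.9] along lean 52.2 perp -0.6 rot err [ 0.    -0.001 -0.   ]
{'time_s': 21.075, 'q': [-0.7271, 0.0799, -0.4931, 0.6465, 0.3977, -0.8133], 'tool_pos': [0.5122, -0.204, 0.1901], 'wrist_force': [0.882, -4.8059, -1.6657], 'finger_gap': -0.0023, 'grasp_force': 1.85}
[ 0.11634268 -4.8847967  -1.66565938]
```

Call:
jog_arm:
  xyz:
    - [0, 0.1, 0]
    - [0, 0, 0]
  twist:
    - [0, 0, 0]
    - [0, 0, 0]

```text
time_s: 21.32
tool_pos: [0.5122, -0.2036, 0.1904]
tcp_rot: [[-0.855, -0.157, 0.495], [-0.136, 0.988, 0.077], [-0.501, -0.001, -0.866]]
wrist_force: [0.1, -5.8, 0.6]
finger_gap: -0.003
grasp_force: 3.0
```

```bash
python3 -c "
from h import *
rel(WS);o=st();print(WS[1].T@o['wrist_force'])"
```

```text
grasp in stand frame [-26.6  14.4  45.2] along lean 52.4 perp -0.4 rot err [ 0.001 -0.001 -0.   ]
{'time_s': 21.325, 'q': [-0.726, 0.0786, -0.494, 0.6453, 0.3967, -0.8118], 'tool_pos': [0.5122, -0.2036, 0.1904], 'wrist_force': [0.0762, -5.849, 0.6386], 'finger_gap': -0.0029, 'grasp_force': 3.0315}
[-0.84332755 -5.78839924  0.63863326]
```

The guard is at the stop. I'll back off sideways, retreat and check.

Call:
jog_arm:
  xyz:
    - [0, -0.2, 0]
    - [0, -0.5, 0]
    - [0, -0.8, 0]
    - [0, 0, 0]
    - [0, 0, -1.5]
    - [0, 0, -3]
    - [0, 0, -4]
    - [0, 0, -4]
    - [0, 0, -4]
    - [0, 0, 0]
    - [0, 0, 0]
  twist:
    - [0, 0, 0]
    - [0, 0, 0]
    - [0, 0, 0]
    - [0, 0, 0]
    - [0, 0, 0]
    - [0, 0, 0]
    - [0, 0, 0]
    - [0, 0, 0]
    - [0, 0, 0]
    - [0, 0, 0]
    - [0, 0, 0]

```text
time_s: 22.7
tool_pos: [0.4327, -0.2306, 0.3322]
tcp_rot: [[-0.855, -0.157, 0.494], [-0.135, 0.988, 0.079], [-0.5, 0.001, -0.866]]
wrist_force: [-0.9, -1.0, 0.8]
finger_gap: 0.001
grasp_force: 0.0
```

```bash
python3 chk.py e | grep -v idle
python3 - <<'E'
from h import *
# flap lower edge and bystanders: compare images
c0,c=load('top1'),load('et'); s0,s=load('scene1'),load('es')
for n,a,b,box in(('jar',c0,c,(435,195,470,230)),('bottle',c0,c,(112,212,142,245)),('beaker s',s0,s,(188,210,216,246))):
    x0,y0,x1,y1=box; d=cv2.absdiff(a['frame'],b['frame'])[y0:y1,x0:x1].max(2); print(n,(d>40).mean())
g0=cv2.cvtColor(s0['frame'],cv2.COLOR_RGB2GRAY);g1=cv2.cvtColor(s['frame'],cv2.COLOR_RGB2GRAY)
for n,g,cam,S in(('idle',g0,s0,IS),('work',g1,s,WS)):
    print(n,[int(g[tuple(np.round(proj(cam,S[0]+S[1]@np.array([0,0,-z/1000]))[::-1]).astype(int))]) for z in range(-20,140,5)])
E
```

```text
grasp in stand frame [-109.3    0.2  187. ] along lean 216.6 perp -1.2 rot err [-0.001 -0.001  0.001]
{'time_s': 22.7, 'q': [-0.9147, -0.0713, -0.2627, 1.1104, 0.4555, -1.0093], 'tool_pos': [0.4327, -0.2306, 0.3322], 'wrist_force': [-0.9487, -1.0404, 0.8033], 'finger_gap': 0.0008, 'grasp_force': 0.0}
d 0.03 y from -44 to 44 step 3
work top [123, 125, 132, 133, 134, 131, 128, 124, 123, 125, 121, 117, 121, 122, 125, 127, 119, 116, 120, 119, 119, 121, 116, 128, 132, 135, 132, 126, 117, 119]
work scene [144, 144, 143, 157, 169, 166, 155, 147, 145, 144, 143, 142, 142, 140, 139, 139, 138, 138, 139, 136, 135, 136, 135, 123, 162, 168, 160, 143, 138, 138]
d 0.045 y from -44 to 44 step 3
work top [136, 136, 146, 172, 157, 133, 130, 129, 133, 134, 133, 136, 135, 138, 138, 137, 137, 138, 139, 137, 137, 136, 140, 148, 163, 163, 132, 132, 138, 139]
work scene [142, 141, 142, 157, 168, 163, 153, 148, 146, 144, 144, 145, 145, 144, 145, 145, 145, 144, 145, 143, 142, 143, 145, 152, 182, 176, 159, 146, 142, 139]
d 0.055 y from -44 to 44 step 3
work top [134, 133, 134, 150, 169, 145, 131, 134, 140, 143,
[... 248 characters left out ...]
141, 134, 129]
header ends scene/top
work top [143, 122, 116, 116, 116, 117, 115, 138, 154, 169, 169, 171] [132, 134, 141, 137, 126, 117, 112, 124, 161, 171, 170, 163, 145, 149]
work scene [177, 175, 180, 180, 179, 180, 180, 180, 175, 170, 171, 172] [160, 174, 179, 180, 180, 179, 168, 154, 170, 181, 181, 178, 170, 166]
jar 0.0
bottle 0.0
beaker s 0.05952380952380952
idle [213, 220, 225, 219, 204, 175, 147, 144, 150, 152, 150, 149, 151, 151, 151, 151, 153, 154, 155, 157, 185, 185, 184, 168, 156, 147, 146, 152, 152, 152, 163, 219]
work [144, 207, 224, 216, 192, 160, 141, 141, 152, 152, 153, 156, 158, 155, 155, 157, 155, 154, 153, 154, 154, 159, 158, 157, 142, 145, 150, 149, 152, 152, 166, 225]
```

The tabs are at −31.5 and +30 mm with 61.5 mm spacing, so the pin is out and the guard is home. The flap profile matches the hanging one and the bystanders are unmoved, so I'm handing in.

```bash
python3 -c "
from h import *
print(ctrl.sign_off())"
```

```text
the job is handed in; nothing more can be done
None
```

The splash guard now hangs in the hinge of the stand with the beaker, pin sprung out, flap down and gripper clear; the job is handed in (about 23 s used), and no verdict came back.

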